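Stand the sensor mast on the test plate and clamp it

TASK

Carry the tall, top-heavy sensor mast upright to the test plate and set it down, without dropping it, square and centred on the rubber pad with its two round eyes facing away from the thumbscrew. Once it stands there by itself, turn the knurled thumbscrew clockwise until it comes up against its stop, so that the clamp's toe lies over the mast's foot. Do not let the mast tip over, and leave the other things on the table where they are.

Things in the scene. Friction and masses are not known exactly. Their poses are not given: they have to be found in the camera images.
- mast: Loose top-heavy mast, 234 mm tall, 0.28 to 0.46 kg: grey foot 76 x 76 x 6 mm, aluminium post 12 mm across at its centre, black head 44 (x) x 36 (y) x 46 mm tall. Standing free it tips at about 12 degrees of lean; held low on the post it swings over. Origin: centre of the foot's underside, z up the post, x and y along the foot's edges.
- head (a point): Centre of the mast's head, on the post's axis, 211 mm above the foot's underside (the head spans 188 to 234 mm); axes as mast. The head's two plain sides, 44 mm apart along x, can be gripped from above; the eyes are on its -y face.
- eyes (a point): Point midway between the outer ends of the mast's two round sensor eyes (17 mm across, standing out 10 mm from a thin blue board on the head), 29 mm from the post's axis to the mast's -y, 211 mm up.
- plate: Fixed aluminium test plate 140 mm (x) x 270 mm (y) x 10 mm. Origin: centre of its underside, z up. The pad is towards its -y end, the thumbscrew towards its +y end.
- pad (a point): Centre of the top face of the plate's square black rubber pad, 100 x 100 mm, 13 mm above the table; the mast's foot goes here. 65 mm to the plate's -y of its centre; axes parallel to the plate's. The mast stands right when its axes are parallel to these.
- screw_head (a point): Middle of the thumbscrew's round knurled head, 28 mm across, from 31 to 57 mm above the table; the point is on its vertical axis, 44 mm up, 130 mm to the plate's +y of the pad's centre. Under the head a flat steel toe (20 mm wide, 5 mm thick, underside 21.5 mm up) reaches 108 mm out and turns with it; it passes 2.5 mm above the foot of a mast on the pad.
- thumbscrew (a joint): Turn of the thumbscrew, rad, growing clockwise seen from above. It starts at 0 to 0.25 (at 0 the toe points roughly to the plate's +x, 1.3 rad short of the pad); at 1.3 it meets a firm stop, the toe pointing along the plate's -y over the mast's foot. Light friction (0.05 N m), stays where left; resistance rises sharply at the stop.
- tape: Bystander: loose roll of red tape lying flat, 104 mm across, 48 mm tall. Origin: centre of its underside.
- breadboard: Bystander: loose white breadboard 165 x 55 x 9 mm. Origin: centre of its underside, x along its length.
Mind the look-alikes: they are no part of the job. There is more than one size of the mast; the job needs the middle-sized.

How it is judged:
By the outcome, as a careful person would: the job done as asked, in the order asked, and still so for the second after the job is handed in, with the robot touching nothing.
It also fails if it takes over 61 s, if anything falls off the work surface, if the arm or the gripper's body presses on something with over 40 N, if the wrist force passes 120 N, or if a joint passes its speed limit or range.

ROBOT

A 7-joint arm with a two-finger parallel gripper is mounted at the origin on the work surface. World frame = base frame: x ahead of the robot, y to its left, z up, the work surface at z = 0. Lengths are in m, angles in rad, forces in N, time in s.
With the tool pointing down it reaches from about 0.425 to 1.025 m from the base axis. Payload 9.4 kg.
Tool frame: the origin (TCP) lies between the finger pads; the fingertips stand 11 mm ahead of it and the grasp point (between the pads) lies 8 mm behind it; z points along the fingers, y is the line along which they close (so a half turn about z gives the same grasp; the last joint's range is limited). The gripper opens to 85 mm and grips with 20 to 120 N. Pads are 22 mm wide; open, the fingers measure 114 mm over their backs; the gripper's body (76 mm by 85 mm) begins 54 mm behind the grasp point. The pads swing forward as they close: fully open they stand 13 mm farther back than shut.
Start: joints at [-1.216, 0.599, -0.003, 1.599, 0.002, 0.943, -0.08], TCP at [0.303, 0.658, 0.242] pointing down, gripper open.
Joint ranges: [-2.57, 2.57], [-0.35, 1.97], [-1.29, 1.29], [0.11, 2.56], [-1.05, 4.19], [0.11, 1.86], [-2.63, 2.63]. Speed limits (rad/s): [2.22, 2.22, 3.01, 3.01, 3.14, 3.14, 3.14].

INTERFACE

Orientations are given as a unit quaternion [w, x, y, z].
In Python, from rig import status, get_image, calibration, r, finder gives the robot as it stands.
- The arm moves only by the shell command python3 -m inch 'ROWS' [FORCE]. ROWS is a JSON object of lists of equal length, an entry for each row: "travel": the shift along the world's x, y, z in cm, a list of three; "turn": the turn about the world's z in rad; "grip": the finger opening in cm, from 0 to 8.54. A call has 1 to 20 rows; each row shifts and turns the commanded pose from where the row before left it; what a row does not reach is not made up. A row lasts 1/10 s, in which the tool goes at most 50 mm and 8.59 degrees, less where a joint would pass 70% of its speed; a pose out of reach is approached as far as the arm can. A call with a gripper value outside its range is refused whole. The fingers move at their own pace and stop on an object; FORCE is the grip in N (left out, the last holds). Time passes only in rows, so rows that do not move let the fingers close. It gives the time, the measured TCP pose, the force, the opening and the grip force at its end, in the units of the state.
- status.observe(): the state, without advancing time (a new reading comes with each control period).
- get_image(name): name is "side" or "top" or "wrist"; returns (picture, depth): 480x640x3 uint8, red, green, blue; 480x640 float32, m along the optical axis (not along the pixel's ray), 0 where there is no reading.
- calibration(name): a dict with "intrinsics" (3x3 intrinsics, pixels), "k1" (the pictures are not rectified: a ray, as slopes to the right and down, at radius r is drawn at 1 + k1 r^2 times it, then the intrinsics apply), "R" (3x3) and "t" (3): a world point X has camera coordinates R X + t. Camera axes: x right, y down, z forward; pixel columns grow to the right and rows downward; lengths in m; the calibration is good to about 2 mm. A picture is of the moment at which its call begins: read the wrist's pose just before it. calibration takes no time and is no camera call; for the wrist camera it gives the pose at the moment of the call.
- r.sign_off(): hands the job in; it is judged then, once.
Trained networks look in the newest picture that a camera, given by its name, has taken for a name from the list of things; names that differ only in an ending like _2 or _b are one class to them, and where a whole thing is asked for, a point or a joint stands for the part that bears it (a point fixed in the world has none). Each returns a list of dicts, best first, with "confidence" (0 to 1); they miss things now and then, are a little off and sometimes report something else, mostly with a low value. They report only what shows in the picture. A call takes as long as a camera call. They do not tell look-alikes from the thing itself.
- finder.find_in(camera, label): "pixel" ([row, column] in pixels, amid what is visible of it).
- finder.pinpoint(camera, label): "pixel" ([row, column] in pixels: a listed point, or the origin of a listed thing).
The state is a dict: "t": time; "q": joint angles; "joint_velocities": joint speeds; "joint_efforts": joint torques, N m; "position": TCP position; "eef_rot": TCP orientation; "contact_force": force on the tool from outside, world axes, zero at the start; "torque": the same for the moment, N m; "opening": finger opening in m; "grasp_force": force on a finger pad.
Only numpy, scipy, OpenCV 4.12 (cv2) and the standard library are available. Lean on these libraries where they do the work, as an engineer would, in place of code of your own. Each camera call takes 0.05 s, during which the arm holds its last target. There are 200 camera calls.

## Working session

There is one attempt and no reset: what is moved stays moved. The work goes in short steps, Python scripts to look and compute and a shell command to move; the robot and the scene stay as the last step left them, time stands still between calls to the robot, and variables do not carry over. Pictures are saved under pics/ and viewed, at most 10 in all, crops included, and the job is handed in when it is done.

```bash
ls; mkdir -p pics
cat > h.py <<'E'
import numpy as np, cv2
from rig import status, get_image, calibration, r, finder
def ray(c,px):
    K=np.array(c["intrinsics"]);p=np.array([[[px[1],px[0]]]],float)
    d=np.array([(px[1]-K[0,2])/K[0,0],(px[0]-K[1,2])/K[1,1]]);u=d.copy()
    for _ in range(20): u=d/(1+c["k1"]*(u@u))
    return np.array([u[0],u[1],1.])
def at_z(c,px,z):
    R=np.array(c["R"]);t=np.array(c["t"]);o=-R.T@t;v=R.T@ray(c,px)
    return o+v*(z-o[2])/v[2]
def at_d(c,px,d):
    R=np.array(c["R"]);t=np.array(c["t"]);return R.T@(ray(c,px)*d-t)
def save(n,im): cv2.imwrite("pics/"+n+".png",im[:,:,::-1])
E
python3 - <<'E'
from h import *
for n in ["top","side"]:
    c=calibration(n);im,d=get_image(n);save(n+"1",im);np.save(n+"d.npy",d)
    print(n,-np.array(c["R"]).T@np.array(c["t"]))
    for l,z in [("mast",0),("head",.211),("eyes",.211),("pad",.013),("screw_head",.044),("plate",0)]:
        for f in finder.pinpoint(n,l): print(l,np.round(f["pixel"]),round(f["confidence"],2),np.round(at_z(c,f["pixel"],z),3))
print(status.observe())
E
```

```text
pics
top [0.45429595 0.05057715 1.45565491]
mast [231. 465.] 0.93 [ 0.558 -0.394  0.   ]
mast [268. 425.] 0.9 [ 0.44  -0.272  0.   ]
mast [308. 420.] 0.85 [ 0.314 -0.259  0.   ]
head [314. 435.] 0.65 [ 0.321 -0.254  0.211]
head [226. 502.] 0.65 [ 0.558 -0.428  0.211]
head [262. 439.] 0.56 [ 0.457 -0.261  0.211]
eyes [268. 449.] 0.96 [ 0.443 -0.29   0.211]
eyes [313. 438.] 0.96 [ 0.325 -0.261  0.211]
eyes [233. 484.] 0.95 [ 0.539 -0.381  0.211]
pad [237. 327.] 0.96 [0.526 0.033 0.013]
screw_head [177. 450.] 0.73 [ 0.717 -0.334  0.044]
plate [240. 306.] 0.55 [0.517 0.1   0.   ]
side [ 0.26915735 -0.76354506  0.82847561]
mast [440. 266.] 0.92 [ 0.327 -0.258  0.   ]
mast [478. 419.] 0.81 [ 0.559 -0.397  0.   ]
mast [425. 333.] 0.78 [ 0.449 -0.257  0.   ]
head [392. 257.] 0.97 [ 0.315 -0.307  0.211]
head [347. 340.] 0.92 [ 0.453 -0.258  0.211]
head [373. 451.] 0.89 [ 0.598 -0.349  0.211]
eyes [402. 256.] 0.87 [ 0.311 -0.325  0.211]
eyes [352. 429.] 0.68 [ 0.583 -0.303  0.211]
eyes [361. 341.] 0.67 [ 0.446 -0.285  0.211]
pad [303. 329.] 0.79 [0.526 0.033 0.013]
screw_head [255. 304.] 0.73 [0.505 0.171 0.044]
plate [289. 318.] 0.68 [0.519 0.095 0.   ]
{'t': 0.7, 'q': array([-1.21569826,  0.5992936 , -0.00252128,  1.59941734,  0.0018306 ,
        0.94291346, -0.07981151]), 'joint_velocities': array([-0.0015999 ,  0.00061756,  0.00146251, -0.00169036, -0.00054566,
        0.00028106,  0.00075881]), 'joint_efforts': array([-9.14738321e-04, -7.75989246e+01,  1.56318035e+00, -2.58349907e+01,
        1.23951025e-02,  2.13591389e-03,  3.55648780e-06]), 'position': array([0.30341182, 0.65844162, 0.24227285]), 'eef_rot': array([ 2.73577632e-05,  2.14203312e-01,  9.76789097e-01, -1.86479913e-05]), 'contact_force': array([-0.74755322, -0.19533619, -0.45285583]), 'torque': array([ 0.00556446, -0.0339819 , -0.03629458]), 'grasp_force': 0.0, 'opening': 0.08542391484131308}
```

View pics/top1.png

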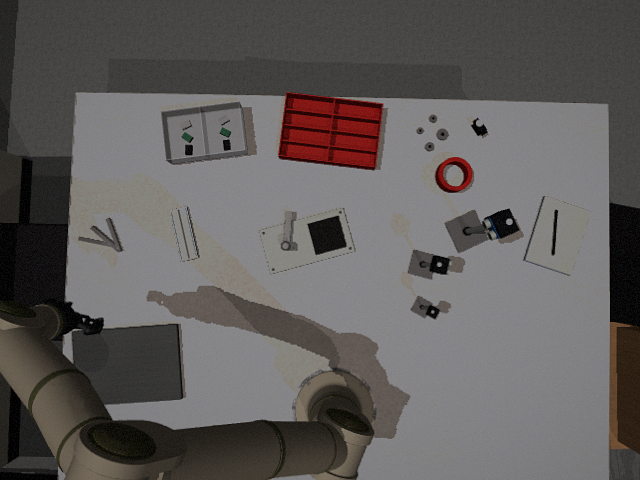

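View pics/side1.png

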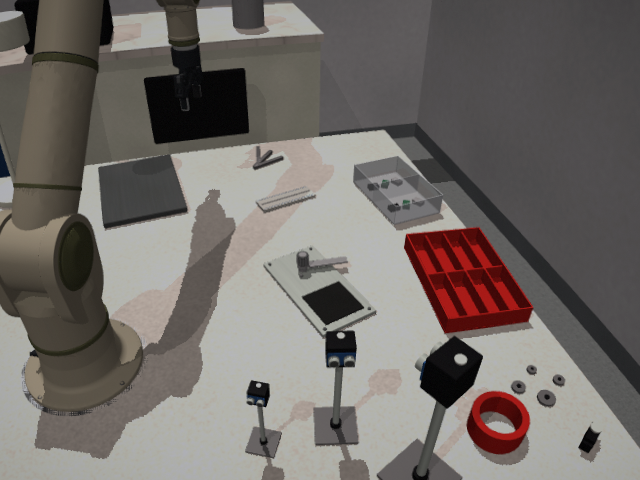

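The top view shows the large mast at about (230,465), the middle at (264,425) and the small at (308,420). The plate's pad is at (235,327), and the screw at (245,286) with its toe pointing to +x. I'll crop for the yaws.

Run:
```python
from h import *
im=cv2.imread("pics/top1.png");d=np.load("topd.npy");c=calibration("top")
a=cv2.resize(im[235:295,395:475],None,fx=5,fy=5,interpolation=cv2.INTER_CUBIC);b=cv2.resize(im[200:280,255:362],(401,300),interpolation=cv2.INTER_CUBIC)
s=cv2.imread("pics/side1.png");e=cv2.resize(s[320:446,300:372],None,fx=2.35,fy=2.35,interpolation=cv2.INTER_CUBIC)
H=np.hstack([a,b]);e=cv2.copyMakeBorder(e,0,0,0,H.shape[1]-e.shape[1],cv2.BORDER_CONSTANT)
cv2.imwrite("pics/crop1.png",np.vstack([H,e[:299]]))
# head tops, world xyz above .15
P=np.array([at_d(c,(y,x),d[y,x]) for y in range(200,330) for x in range(400,530)])
for lo,hi,x0,x1,y0,y1 in [(.215,.25,.35,.52,-.35,-.2)]:
    m=P[(P[:,2]>lo)&(P[:,2]<hi)&(P[:,0]>x0)&(P[:,0]<x1)&(P[:,1]>y0)&(P[:,1]<y1)]
    print("headtop",len(m),np.median(m,0),cv2.minAreaRect(m[:,:2].astype(np.float32)*1000))
# pad black
g=im.max(2);mk=np.zeros_like(g);mk[205:265,300:352]=(g[205:265,300:352]<70)
n,l,st,_=cv2.connectedComponentsWithStats(mk);k=1+st[1:,4].argmax()
q=np.argwhere(l==k);w=np.array([at_z(c,p,.013)[:2] for p in q])*1000
print("pad",cv2.minAreaRect(w.astype(np.float32)),w.mean(0))
# plate
mk=np.zeros_like(g);mk[195:285,250:365]=1
Q=np.array([at_z(c,p,.01)[:2] for p in np.argwhere(mk)])
```

```text
headtop 266 [ 0.45072466 -0.26179192  0.23261404] ((449.45684814453125, -266.770751953125), (46.280494689941406, 43.85642623901367), 76.96894836425781)
pad ((534.5549926757812, 35.58531188964844), (99.35618591308594, 99.04376220703125), 16.688148498535156) [534.50662489  35.69276658]
```

View pics/crop1.png

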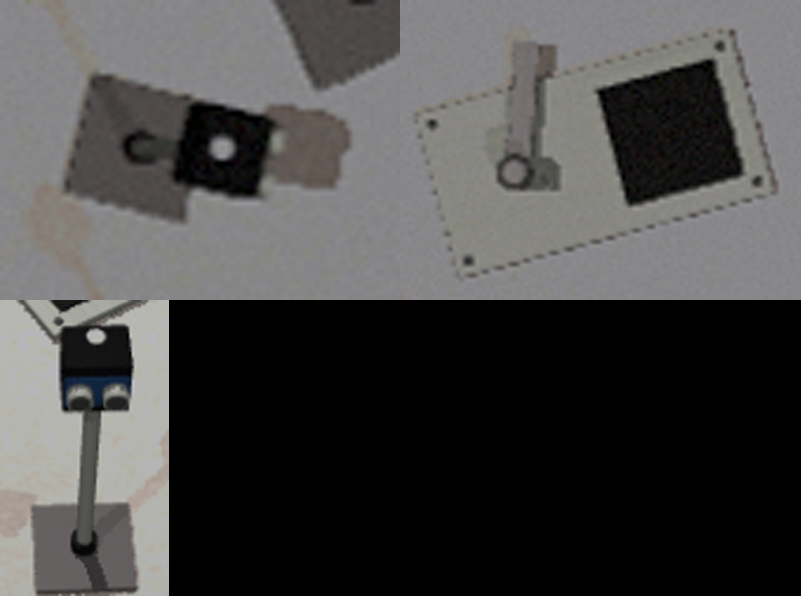

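The middle mast stands at about (0.45,-0.267), 233 mm tall. Its eyes face about -y, with yaw about -13°, and the pad is at about +15°. I'm moving above the mast for a close look.

```bash
python3 -m inch '{"travel":[[2.2,-4.5,1.2],[2.2,-4.5,1.2],[2.2,-4.5,1.2],[2.2,-4.5,1.2],[2.2,-4.5,1.2],[2.2,-4.5,1.2],[2.2,-4.5,1.2],[2.2,-4.5,1.2],[2.2,-4.5,1.2],[-0.3,-4.5,0],[-0.3,-4.5,0],[-0.3,-4.5,0],[-0.3,-4.5,0],[-0.3,-4.5,0],[-0.3,-4.5,0],[-0.3,-4.5,0],[-0.3,-4.5,0],[-0.3,-4.5,0],[-0.3,-4.5,0],[-0.3,-4,0]],"turn":[-0.13,-0.13,-0.13,-0.13,-0.13,-0.13,-0.13,-0.13,-0.13,-0.02,-0.02,-0.02,-0.02,-0.02,-0.02,-0.02,-0.02,-0.02,-0.02,0],"grip":[8.5,8.5,8.5,8.5,8.5,8.5,8.5,8.5,8.5,8.5,8.5,8.5,8.5,8.5,8.5,8.5,8.5,8.5,8.5,8.5]}'
cat > look.py <<'E'
from h import *
import sys
n=sys.argv[1]
s=status.observe();c=calibration("wrist");im,d=get_image("wrist");save(n,im);np.savez("pics/"+n,d=d,R=c["R"],t=c["t"])
q=s["eef_rot"];print(s["t"],s["position"],"tool yaw(deg)",np.degrees(2*np.arctan2(q[2],q[1]))-90,"q",np.round(s["q"],2))
for l,z in [a.split(":") for a in sys.argv[2:]]:
    for f in finder.pinpoint("wrist",l): print(l,np.round(f["pixel"]),round(f["confidence"],2),np.round(at_z(c,f["pixel"],float(z)),4))
E
python3 look.py w1 head:0.211 eyes:0.211 mast:0
python3 - <<'E'
from h import *
s=status.observe()
E
```

```text
t: 2.7
position: [0.4621, -0.2269, 0.3475]
eef_rot: [0.0, 0.784, 0.62, 0.0]
contact_force: [2.0, 0.3, 0.0]
opening: 0.0848
grasp_force: 0.0
2.7 [ 0.46214626 -0.22690245  0.34751022] tool yaw(deg) -13.302625956015802 q [-0.14  0.26  0.63  1.97 -0.18  0.97  0.34]
head [274. 318.] 0.87 [ 0.4507 -0.26    0.211 ]
head [442. 499.] 0.8 [ 0.5901 -0.492   0.211 ]
head [213. 323.] 0.43 [ 0.4664 -0.211   0.211 ]
eyes [291. 193.] 0.92 [ 0.3439 -0.2511  0.211 ]
eyes [308. 315.] 0.8 [ 0.4412 -0.2905  0.211 ]
mast [286. 407.] 0.89 [ 0.5537 -0.3999  0.    ]
mast [212. 320.] 0.77 [ 0.4518 -0.2593  0.    ]
mast [235. 230.] 0.72 [ 0.3195 -0.2622  0.    ]
```

Run:
```python
from h import *
z=np.load("pics/w1.npz");d=z["d"];c=calibration("wrist")
c["R"]=z["R"];c["t"]=z["t"]
P=np.array([at_d(c,(y,x),d[y,x]) for y in range(0,480,1) for x in range(0,640,1) if d[y,x]>0])
near=(abs(P[:,0]-.45)<.05)&(abs(P[:,1]+.265)<.06)
m=P[near&(P[:,2]>.225)&(P[:,2]<.245)]
print(len(m),m.mean(0),cv2.minAreaRect((m[:,:2]*1000).astype(np.float32)))
f=P[(abs(P[:,0]-.45)<.07)&(abs(P[:,1]+.26)<.07)&(P[:,2]>.004)&(P[:,2]<.009)]
print(len(f),cv2.minAreaRect((f[:,:2]*1000).astype(np.float32)) if len(f) else 0)
```

```text
2584 [ 0.45144116 -0.25933904  0.23366886] ((450.8638000488281, -261.23974609375), (36.49473190307617, 43.97825241088867), 76.91667175292969)
2533 ((450.80322265625, -261.98577880859375), (76.13816833496094, 76.12471771240234), 76.88491821289062)
```

View pics/w1.png

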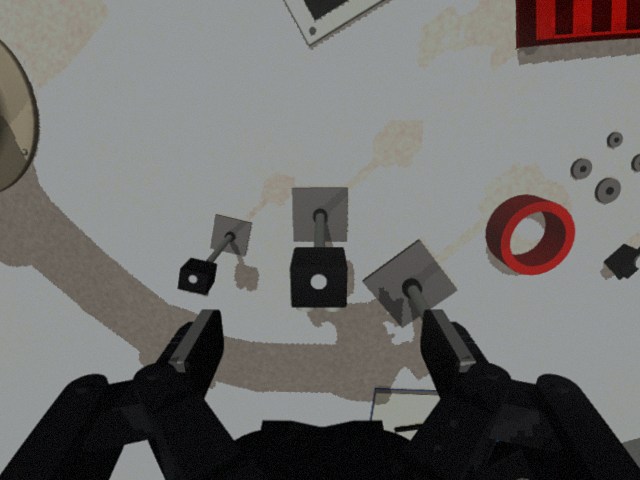

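The wrist view shows the middle mast's head at (275,318), straight between the fingers. The foot and head centre at (0.451,-0.262), yaw -13.1°. I'll shift over it, then descend.

```bash
python3 -m inch '{"travel":[[-0.5,-1.7,0],[-0.6,-1.75,0],[0,0,-3],[0,0,-3],[0,0,-1],[0,0,0],[0,0,0]],"turn":[0,0,0,0,0,0,0],"grip":[8.5,8.5,8.5,8.5,8.5,8.5,8.5]}' 40
```

```text
t: 3.6
position: [0.4523, -0.2589, 0.2779]
eef_rot: [0.0, 0.784, 0.621, 0.0]
contact_force: [0.5, 0.5, 0.2]
opening: 0.0852
grasp_force: 0.0
```

```bash
python3 -m inch '{"travel":[[-0.1,-0.3,-2.5],[0,0,-2.5],[0,0,-2],[0,0,-0.5],[0,0,0],[0,0,0],[0,0,0],[0,0,0],[0,0,0],[0,0,0],[0,0,0],[0,0,0],[0,0,0]],"turn":[0,0,0,0,0,0,0,0,0,0,0,0,0],"grip":[8.5,8.5,8.5,8.5,8.5,8.5,4,4,4,4,4,4,4]}' 60
```

```text
t: 4.9
position: [0.4511, -0.2624, 0.2028]
eef_rot: [0.001, 0.784, 0.621, 0.0]
contact_force: [0.3, 0.8, 5.8]
opening: 0.0432
grasp_force: 61.7
```

```bash
python3 -m inch '{"travel":[[0,0,0.5],[0,0,1],[0,0,1.5],[0,0,1.5],[0,0,1.5],[0,0,1.5],[0,0,0.5],[0,0,0],[0.2,1,0],[0.6,2,0],[0.8,2.5,0],[0.8,2.5,0],[0.8,2.5,0],[0.8,2.5,0],[0.6,2,0],[0.3,1,0],[0,0.3,0],[0,0,0],[0,0,0],[0,0,0]],"turn":[0,0,0,0,0,0,0,0,0.03,0.06,0.07,0.07,0.07,0.07,0.06,0.05,0.02,0,0,0],"grip":[4,4,4,4,4,4,4,4,4,4,4,4,4,4,4,4,4,4,4,4]}'
python3 look.py w2 pad:0.013 screw_head:0.044 plate:0 head:0.28 mast:0.07
python3 - <<'E'
from h import *
z=np.load("pics/w2.npz");d=z["d"];c=calibration("wrist");c["R"]=z["R"];c["t"]=z["t"]
im=cv2.imread("pics/w2.png").max(2)
P=np.array([[*at_d(c,(y,x),d[y,x]),im[y,x]] for y in range(0,480) for x in range(0,640) if d[y,x]>0])
reg=(abs(P[:,0]-.53)<.09)&(abs(P[:,1]-.035)<.09)
p=P[reg&(P[:,2]>.0115)&(P[:,2]<.016)&(P[:,3]<70)]
print("pad",len(p),p.mean(0),cv2.minAreaRect((p[:,:2]*1000).astype(np.float32)))
p=P[(abs(P[:,0]-.52)<.17)&(abs(P[:,1]-.09)<.19)&(P[:,2]>.007)&(P[:,2]<.016)]
print("plate",len(p),p[:,1].max(),cv2.minAreaRect((p[:,:2]*1000).astype(np.float32)))
p=P[(abs(P[:,0]-.51)<.1)&(abs(P[:,1]-.165)<.1)&(P[:,2]>.052)&(P[:,2]<.062)]
print("screw",len(p),p.mean(0))
E
```

```text
t: 6.9
position: [0.4993, -0.1003, 0.2822]
eef_rot: [0.0, 0.607, 0.795, -0.0]
contact_force: [-0.7, -0.7, -3.6]
opening: 0.0432
grasp_force: 61.6
6.9 [ 0.49932339 -0.10026065  0.28219421] tool yaw(deg) 15.282084729746302 q [-0.26  0.31  0.45  2.06 -0.18  0.81  0.57]
pad [ 84. 388.] 0.85 [0.5342 0.0391 0.013 ]
plate [ 26. 386.] 0.71 [0.5166 0.0952 0.    ]
head [335. 322.] 0.69 [ 0.5008 -0.1053  0.28  ]
head [344.  90.] 0.56 [ 0.3989 -0.1401  0.28  ]
mast [279. 159.] 0.9 [ 0.3486 -0.2197  0.07  ]
mast [399. 303.] 0.88 [ 0.5396 -0.3351  0.07  ]
mast [211. 322.] 0.63 [ 0.4996 -0.0998  0.07  ]
mast [393. 322.] 0.45 [ 0.5596 -0.3195  0.07  ]
pad 8620 [5.33437852e-01 3.62266315e-02 1.29495982e-02 4.27961717e+01] ((534.0509643554688, 35.01224136352539), (99.63753509521484, 99.08560180664062), 16.441747665405273)
plate 20059 0.1363025518609621 ((531.7108154296875, 42.395103454589844), (140.98228454589844, 156.0359344482422), 16.298992156982422)
screw 0 [nan nan nan nan]<stdin>:11: RuntimeWarning: Mean of empty slice.
  ret = um.true_divide(
```

View pics/w2.png

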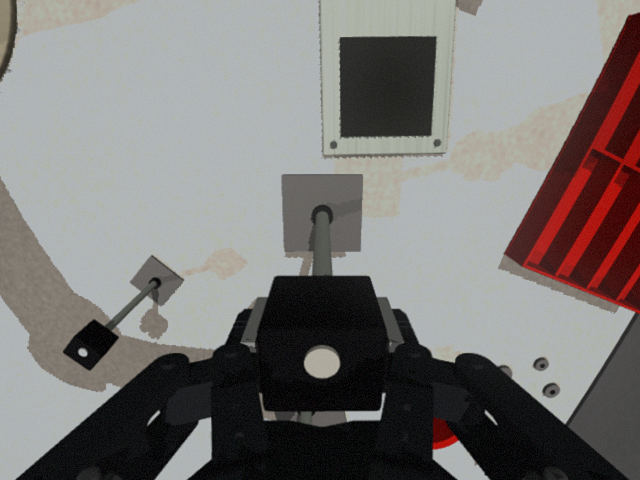

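The mast hangs upright in the grip, foot at (213,322). The pad at (86,388) centres on about (0.534,0.035) with yaw 16.4°. I'll measure the foot relative to the tool.

Run:
```python
from h import *
z=np.load("pics/w2.npz");d=z["d"];c=calibration("wrist");c["R"]=z["R"];c["t"]=z["t"]
P=np.array([at_d(c,(y,x),d[y,x]) for y in range(160,300) for x in range(240,400) if d[y,x]>0])
p=P[(P[:,2]>.07)&(P[:,2]<.1)]
print(len(p),np.median(p,0),cv2.minAreaRect((p[:,:2]*1000).astype(np.float32)))
n=np.c_[p,np.ones(len(p))];print("plane",np.linalg.lstsq(n[:,[0,1,3]],p[:,2],rcond=None)[0])
```

```text
5579 [ 0.49532979 -0.0934432   0.08539147] ((499.05987548828125, -99.592041015625), (76.31077575683594, 76.15911865234375), 15.395687103271484)
plane [ 0.00284348 -0.00464832  0.083807  ]
```

```bash
python3 -m inch '{"travel":[[0.2,0.8,0],[0.5,2,0],[0.65,2.5,0],[0.65,2.5,0],[0.65,2.5,0],[0.5,2,0],[0.3,1,0],[0.05,0.2,0],[0,0,0],[0,0,-1],[0,0,-1.5],[0,0,-1.5],[0,0,-1],[0,0,-0.5],[0,0,0],[0,0,0],[0,0,0]],"turn":[0,0.006,0.006,0.006,0,0,0,0,0,0,0,0,0,0,0,0,0],"grip":[4,4,4,4,4,4,4,4,4,4,4,4,4,4,4,4,4]}'
python3 look.py w3
python3 - <<'E'
from h import *
z=np.load("pics/w3.npz");d=z["d"];c=calibration("wrist");c["R"]=z["R"];c["t"]=z["t"]
im=cv2.imread("pics/w3.png").max(2)
P=np.array([[*at_d(c,(y,x),d[y,x]),im[y,x]] for y in range(0,480) for x in range(0,640) if d[y,x]>0])
reg=(abs(P[:,0]-.534)<.09)&(abs(P[:,1]-.035)<.09)
for nm,q in [("pad",reg&(P[:,2]>.011)&(P[:,2]<.016)&(P[:,3]<70)),("foot",reg&(P[:,2]>.022)&(P[:,2]<.05)),("screw",(abs(P[:,0]-.5)<.1)&(abs(P[:,1]-.165)<.09)&(P[:,2]>.05)&(P[:,2]<.065))]:
    p=P[q]; print(nm,len(p),len(p) and (p.mean(0),cv2.minAreaRect((p[:,:2]*1000).astype(np.float32))))
E
```

```text
t: 8.9
position: [0.535, 0.0357, 0.2276]
eef_rot: [0.0, 0.599, 0.801, 0.0]
contact_force: [-0.3, 0.4, -2.6]
opening: 0.0437
grasp_force: 61.6
8.9 [0.53498106 0.03570534 0.22764736] tool yaw(deg) 16.43482651677577 q [-0.45  0.41  0.38  2.06 -0.23  0.7   0.37]
pad 3115 (array([5.28860019e-01, 4.52586628e-02, 1.29327983e-02, 4.55768860e+01]), ((530.701416015625, 31.610755920410156), (107.7164306640625, 104.44159698486328), 16.611724853515625))
foot 5594 (array([5.33756823e-01, 4.03047096e-02, 3.11624721e-02, 9.85250268e+01]), ((534.8201293945312, 36.446102142333984), (76.19441223144531, 76.2375717163086), 16.484033584594727))
screw 1105 (array([4.97147528e-01, 1.59482927e-01, 5.67999295e-02, 1.16868778e+02]), ((497.1562805175781, 159.80691528320312), (28.813669204711914, 29.01633071899414), 18.75005531311035))
```

View pics/w3.png

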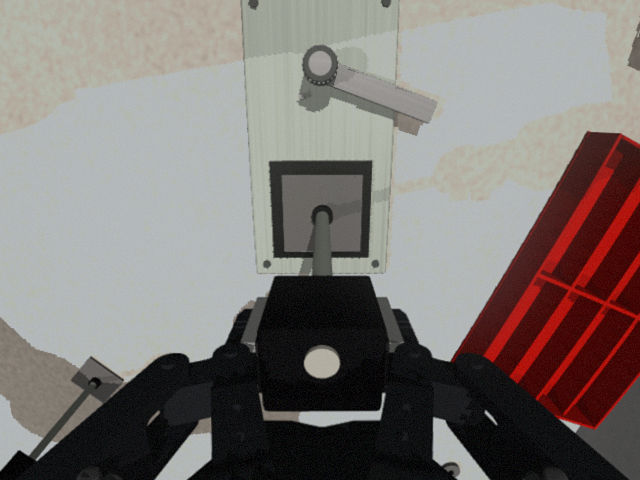

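The foot (213,322) is squarely above the pad, about 1.5 mm off. The screw head is at (65,320) and its toe points right. I'll correct and set it down.

```bash
python3 -m inch '{"travel":[[-0.1,-0.1,-0.3],[0,0,-0.4],[0,0,-0.3],[0,0,-0.1],[0,0,-0.1],[0,0,0],[0,0,0]],"turn":[0,0,0,0,0,0,0],"grip":[4,4,4,4,4,4,4]}'
```

```text
t: 9.65
position: [0.5334, 0.0348, 0.2158]
eef_rot: [-0.0, 0.599, 0.801, 0.0]
contact_force: [-2.8, 0.7, 7.0]
opening: 0.0433
grasp_force: 62.8
```

```bash
python3 -m inch '{"travel":[[0,0,0],[0,0,0],[0,0,0],[0,0,0],[0,0,0],[0,0,0],[0,0,0],[0,0,0],[0,0,1],[0,0,2],[0,0,3],[0,0,4],[0,0,3],[0,0,0],[0,0,0]],"turn":[0,0,0,0,0,0,0,0,0,0,0,0,0,0,0],"grip":[4.6,5,5.5,6,6.5,7,7,7,7,7,7,7,7,7,7]}'
python3 look.py w4
python3 - <<'E'
from h import *
z=np.load("pics/w4.npz");d=z["d"];c=calibration("wrist");c["R"]=z["R"];c["t"]=z["t"]
im=cv2.imread("pics/w4.png").max(2)
P=np.array([[*at_d(c,(y,x),d[y,x]),im[y,x]] for y in range(0,480) for x in range(0,640) if d[y,x]>0])
reg=(abs(P[:,0]-.534)<.09)&(abs(P[:,1]-.035)<.07)
for nm,q in [("foot",reg&(P[:,2]>.0165)&(P[:,2]<.0225)),("head",reg&(P[:,2]>.24)&(P[:,2]<.255)),("screw",(abs(P[:,0]-.5)<.1)&(abs(P[:,1]-.165)<.09)&(P[:,2]>.05)&(P[:,2]<.065)),("toe",(abs(P[:,0]-.55)<.1)&(abs(P[:,1]-.15)<.09)&(P[:,2]>.022)&(P[:,2]<.03))]:
    p=P[q]; print(nm,len(p),len(p) and (p.mean(0),cv2.minAreaRect((p[:,:2]*1000).astype(np.float32))))
E
```

```text
t: 11.15
position: [0.5336, 0.0349, 0.346]
eef_rot: [0.0, 0.599, 0.801, 0.001]
contact_force: [-0.5, 0.6, 0.3]
opening: 0.0702
grasp_force: 0.0
11.15 [0.53361047 0.03486238 0.34597619] tool yaw(deg) 16.45687438725632 q [-0.51  0.27  0.44  1.93 -0.14  0.97  0.28]
foot 2485 (array([5.30620630e-01, 4.42270142e-02, 1.89525116e-02, 9.30716298e+01]), ((532.2199096679688, 39.227455139160156), (76.0820083618164, 68.38321685791016), 17.093046188354492))
head 3158 (array([5.32869950e-01, 3.71903411e-02, 2.46875210e-01, 4.39886004e+01]), ((533.287353515625, 35.8569450378418), (44.085899353027344, 36.09321212768555), 16.85603141784668))
screw 572 (array([4.96940879e-01, 1.59076485e-01, 5.68014671e-02, 1.05384615e+02]), ((496.90484619140625, 159.3605194091797), (28.961841583251953, 28.539379119873047), 43.38057327270508))
toe 1351 (array([5.56238984e-01, 1.56643861e-01, 2.63492723e-02, 1.33394523e+02]), ((545.466064453125, 138.89378356933594), (104.42501068115234, 89.05730438232422), 57.29703903198242))
```

View pics/w4.png

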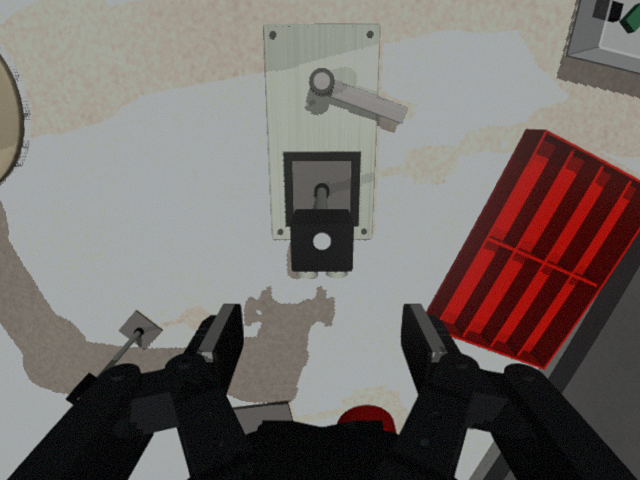

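The mast stands free at (0.533,0.035), yaw about 16.7°, eyes (273,320) away from the screw (82,321). Next I go above the screw, partway down, and check clearance.

```bash
python3 -m inch '{"travel":[[-0.4,1.5,0],[-0.9,3,0],[-0.9,3,0],[-0.9,3,0],[-0.5,1.7,0],[-0.1,0.3,0],[0,0,-2],[0,0,-4],[0,0,-4],[0,0,-3],[0,0,-2],[0,0,-1],[0,0,0],[0,0,0],[0,0,0]],"turn":[0.05,0.05,0.05,0.05,0.05,0,0,0,0,0,0,0,0,0,0],"grip":[7,7,7,7,7,7,6,6,6,6,6,6,6,6,6]}'
python3 look.py w5 screw_head:0.044
python3 - <<'E'
from h import *
z=np.load("pics/w5.npz");d=z["d"];c=calibration("wrist");c["R"]=z["R"];c["t"]=z["t"]
P=np.array([at_d(c,(y,x),d[y,x]) for y in range(0,480) for x in range(0,640) if d[y,x]>0])
p=P[(abs(P[:,0]-.5)<.1)&(abs(P[:,1]-.165)<.09)&(P[:,2]>.05)&(P[:,2]<.065)]
print(len(p),cv2.minAreaRect((p[:,:2]*1000).astype(np.float32)) if len(p) else 0)
im,_=get_image("side");save("side2",im)
w=cv2.imread("pics/w5.png");cv2.imwrite("pics/both.png",np.hstack([cv2.resize(w,(400,300)),cv2.resize(im[120:420,130:530,::-1],(400,300))]))
E
```

```text
t: 12.7
position: [0.4973, 0.1598, 0.1862]
eef_rot: [0.001, 0.494, 0.869, 0.001]
contact_force: [-0.1, 0.1, 0.4]
opening: 0.06
grasp_force: 0.0
12.7 [0.49728357 0.1598033  0.18619225] tool yaw(deg) 30.751198533292836 q [-0.61  0.45  0.27  2.13 -0.21  0.59  0.34]
screw_head [232. 321.] 0.97 [0.4976 0.1593 0.044 ]
1053 ((496.6067199707031, 160.0612030029297), (29.16037940979004, 29.088088989257812), 15.731511116027832)
```

View pics/both.png

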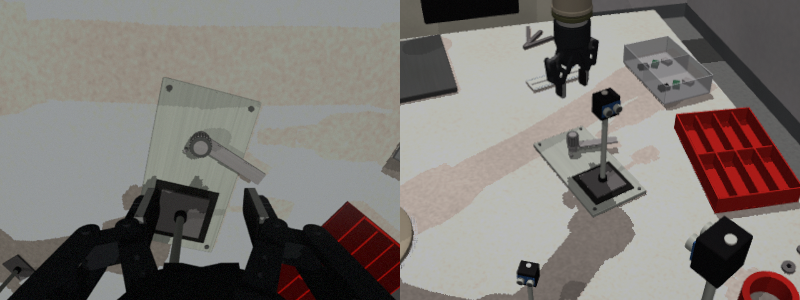

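The wrist view shows the screw head (145,200 in the left half) between the fingers. The side view shows a slim wrist, well clear of the standing mast. I'll descend and grip.

```bash
python3 -m inch '{"travel":[[0,0,-2],[0,0,-3],[0,0,-3],[0,0,-3],[0,0,-2],[0,0,-0.8],[0,0,-0.4],[0,0,0],[0,0,0],[0,0,0],[0,0,0],[0,0,0],[0,0,0],[0,0,0]],"turn":[0,0,0,0,0,0,0,0,0,0,0,0,0,0],"grip":[6,6,6,6,6,6,6,6,2,2,2,2,2,2]}' 40
```

```text
t: 14.25
position: [0.4967, 0.1598, 0.0442]
eef_rot: [0.0, 0.494, 0.869, 0.0]
contact_force: [-0.4, -0.7, 8.3]
opening: 0.0269
grasp_force: 38.8
```

```bash
python3 -m inch '{"travel":[[0,0,0],[0,0,0],[0,0,0],[0,0,0],[0,0,0],[0,0,0],[0,0,0],[0,0,0],[0,0,0],[0,0,0],[0,0,0],[0,0,0]],"turn":[-0.08,-0.08,-0.08,-0.08,-0.08,-0.08,-0.08,-0.08,-0.08,-0.08,0,0],"grip":[2,2,2,2,2,2,2,2,2,2,2,2]}'
python3 look.py w6
python3 - <<'E'
from h import *
print(status.observe()["torque"])
z=np.load("pics/w6.npz");d=z["d"];c=calibration("wrist");c["R"]=z["R"];c["t"]=z["t"]
P=np.array([at_d(c,(y,x),d[y,x]) for y in range(0,480) for x in range(0,640) if d[y,x]>0])
p=P[(np.hypot(P[:,0]-.497,P[:,1]-.16)<.112)&(np.hypot(P[:,0]-.497,P[:,1]-.16)>.05)&(P[:,2]>.0245)&(P[:,2]<.029)]
v=p[:,:2].mean(0)-[.497,.1597] if len(p) else 0
print(len(p),v,np.degrees(np.arctan2(v[1],v[0])),"goal",-90+16.45)
im,_=get_image("side");save("side3",im)
w=cv2.imread("pics/w6.png");cv2.imwrite("pics/both2.png",np.hstack([cv2.resize(w,(400,300)),im[120:420,130:530,::-1]]))
E
```

```text
t: 15.45
position: [0.4973, 0.16, 0.0442]
eef_rot: [0.0, 0.794, 0.608, 0.001]
contact_force: [-0.3, -0.0, 6.8]
opening: 0.0267
grasp_force: 39.0
15.45 [0.49729694 0.15995692 0.04419305] tool yaw(deg) -15.088313659655427 q [-0.61  0.7   0.28  2.22 -0.65  0.3  -0.02]
[-0.186147    0.1125505  -0.04978298]
298 [ 0.04132085 -0.03749213] -42.21876809814043 goal -73.55
```

View pics/both2.png

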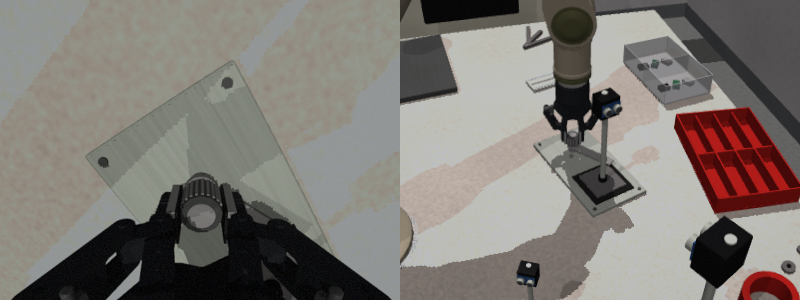

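The gripper holds the screw head and the toe turns with it. The mast still stands. Continuing towards the stop, I'll watch the torque.

```bash
python3 -m inch '{"travel":[[0,0,0],[0,0,0],[0,0,0],[0,0,0],[0,0,0],[0,0,0]],"turn":[-0.06,-0.06,-0.06,-0.06,0,0],"grip":[2,2,2,2,2,2]}'
python3 -c "
from h import *
s=status.observe();q=s['eef_rot'];print(s['torque'],np.degrees(2*np.arctan2(q[2],q[1]))-90)"
```

```text
t: 16.15
position: [0.4975, 0.1599, 0.0442]
eef_rot: [0.0, 0.861, 0.509, 0.001]
contact_force: [0.7, -0.5, 6.4]
opening: 0.0268
grasp_force: 39.2
[-0.23844889 -0.02812894 -0.0848015 ] -28.84776157769261
```

```bash
for i in 1 2 3; do python3 -m inch '{"travel":[[0,0,0],[0,0,0],[0,0,0]],"turn":[-0.04,-0.02,0],"grip":[2,2,2]}' | grep eef
python3 -c "
from h import *
s=status.observe();q=s['eef_rot'];print(s['torque'],np.degrees(2*np.arctan2(q[2],q[1]))-90)"; done
```

```text
eef_rot: [0.0, 0.876, 0.482, 0.001]
[-0.20517917 -0.03560644 -0.02383623] -32.31766687711829
eef_rot: [0.0, 0.89, 0.456, 0.001]
[-0.28070692 -0.00716249 -0.05536154] -35.7593958085903
eef_rot: [0.0, 0.903, 0.429, 0.001]
[-0.26001006 -0.08756976 -0.06084475] -39.195022574988414
```

```bash
for i in 1 2 3; do python3 -m inch '{"travel":[[0,0,0],[0,0,0],[0,0,0]],"turn":[-0.03,-0.01,0],"grip":[2,2,2]}' | grep -E "eef|grasp"
python3 -c "
from h import *
s=status.observe();q=s['eef_rot'];print(s['torque'],np.degrees(2*np.arctan2(q[2],q[1]))-90)"; done
```

```text
eef_rot: [0.0, 0.911, 0.412, 0.001]
grasp_force: 39.2
[-0.39696893 -0.15145418  0.78666367] -41.33064863850112
eef_rot: [0.0, 0.92, 0.392, 0.002]
grasp_force: 40.0
[ 0.14193156 -0.62206172  0.07498968] -43.78586879812299
eef_rot: [0.0, 0.927, 0.374, 0.002]
grasp_force: 40.0
[ 0.2757402  -0.87004339  0.45688606] -46.01528017279949
```

The torque jumped to 0.79 N m at the stop, then the fingers slipped on the head. I'll release, rise and check.

```bash
python3 -m inch '{"travel":[[0,0,0],[0,0,0],[0,0,0],[0,0,0],[0,0,0],[0,0,1],[0,0,3],[0,0,4],[0,0,4],[0,0,4],[0,0,4],[0,0,4],[0,0,2],[-0.5,1.5,0],[-0.5,2,0],[-0.5,2,0],[0,0,0],[0,0,0]],"turn":[0,0,0,0,0,0,0,0,0,0,0,0,0.1,0.15,0.15,0.15,0.15,0.1],"grip":[4,5,6,6,6,6,6,6,6,6,6,6,6,6,6,6,6,6]}'
python3 look.py w7
python3 - <<'E'
from h import *
z=np.load("pics/w7.npz");d=z["d"];c=calibration("wrist");c["R"]=z["R"];c["t"]=z["t"]
P=np.array([at_d(c,(y,x),d[y,x]) for y in range(0,480) for x in range(0,640) if d[y,x]>0])
rr=np.hypot(P[:,0]-.497,P[:,1]-.16);p=P[(rr<.112)&(rr>.03)&(P[:,2]>.0243)&(P[:,2]<.029)]
print(len(p),cv2.minAreaRect((p[:,:2]*1000).astype(np.float32)), "goal",16.45)
h=P[(abs(P[:,0]-.534)<.09)&(abs(P[:,1]-.035)<.07)&(P[:,2]>.24)&(P[:,2]<.255)]
if len(h): print("head",cv2.minAreaRect((h[:,:2]*1000).astype(np.float32)))
im,_=get_image("top");save("top2",im);im,_=get_image("side")
w=cv2.imread("pics/w7.png");cv2.imwrite("pics/both3.png",np.hstack([cv2.resize(w,(400,300)),im[120:420,130:530,::-1]]))
E
```

```text
t: 19.75
position: [0.481, 0.215, 0.3036]
eef_rot: [-0.0, 0.706, 0.708, -0.0]
contact_force: [0.3, 0.0, 0.3]
opening: 0.0601
grasp_force: 0.0
19.75 [0.48096385 0.2150275  0.30364242] tool yaw(deg) 0.21372135488272193 q [-1.04  0.34  0.69  2.01 -0.28  0.89 -0.2 ]
855 ((516.2361450195312, 94.24085998535156), (20.01187515258789, 80.54875946044922), 16.700408935546875) goal 16.45
```

View pics/both3.png

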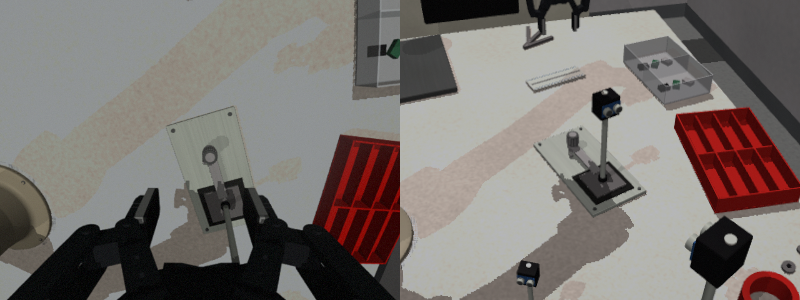

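The toe (155–185,215 on the left) points along the plate at 16.7°, over the foot, so the screw is at its stop. The mast stands upright on the pad and the gripper is clear.

```bash
python3 -c "
from rig import r
print(r.sign_off())"
```

```text
the job is handed in; nothing more can be done
None
```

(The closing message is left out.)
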